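# Find and release the latched valve key on the bottle filler

## Task

One of the four identical valve keys on the bottle filler's steel console has been left latched down, so a filling nozzle is still switched on. Work along the row from the robot's left to its right and tap each key lightly with the fingertips to feel which one it is; when all four have been tapped, press the latched one fully home once and let go, so that it springs up and all four keys stand free. Do not press any other key far enough to switch it, keep off the red stop button, and leave the bottles, caps and other things where they are: nothing is to be picked up.

Things in the scene. Friction and masses are not known exactly. Their poses are not given: they have to be found in the camera images.
- console: steel filler console, 170 deep (own x, away from robot) x 320 wide (own y, to robot's left) x 70 mm high, fixed; origin at the centre of its underside. Level top, 70 mm above the table. The four keys stand in one row at own x -35 mm, own y +75, +25, -25, -75 mm. A 22 mm high selector knob is at own (48, 118), the red stop button at own (48, -118) mm.
- stop: red mushroom stop button, 36 mm diameter, 26 mm high, at the right rear of the console; origin at its foot on the console's top. Not to be touched.
- key_a: one of four identical grey keys, 34 x 34 mm, flat top, in a black bezel 42 mm square and 6 mm high; origin at the centre of its top face. Height of that face above the table: 88 mm free, 84 latched, 80 pressed fully home. Any key may be in any place of the row; exactly one starts latched.
- travel_a (a joint): how far key_a is down, m: 0 free, 0.004 latched, 0.008 fully home. Push-push: pressed past 0.0065 and let go, a latched key springs up to 0 and a free one stays latched. Force: 2 N starts a free key, then about 1 N per mm, 10 N fully home; a latched key gives only above about 6 N.
- key_b: one of four identical grey keys, 34 x 34 mm, flat top, in a black bezel 42 mm square and 6 mm high; origin at the centre of its top face. Height of that face above the table: 88 mm free, 84 latched, 80 pressed fully home. Any key may be in any place of the row; exactly one starts latched.
- travel_b (a joint): how far key_b is down, m: 0 free, 0.004 latched, 0.008 fully home. Push-push: pressed past 0.0065 and let go, a latched key springs up to 0 and a free one stays latched. Force: 2 N starts a free key, then about 1 N per mm, 10 N fully home; a latched key gives only above about 6 N.
- key_c: one of four identical grey keys, 34 x 34 mm, flat top, in a black bezel 42 mm square and 6 mm high; origin at the centre of its top face. Height of that face above the table: 88 mm free, 84 latched, 80 pressed fully home. Any key may be in any place of the row; exactly one starts latched.
- travel_c (a joint): how far key_c is down, m: 0 free, 0.004 latched, 0.008 fully home. Push-push: pressed past 0.0065 and let go, a latched key springs up to 0 and a free one stays latched. Force: 2 N starts a free key, then about 1 N per mm, 10 N fully home; a latched key gives only above about 6 N.
- key_d: one of four identical grey keys, 34 x 34 mm, flat top, in a black bezel 42 mm square and 6 mm high; origin at the centre of its top face. Height of that face above the table: 88 mm free, 84 latched, 80 pressed fully home. Any key may be in any place of the row; exactly one starts latched.
- travel_d (a joint): how far key_d is down, m: 0 free, 0.004 latched, 0.008 fully home. Push-push: pressed past 0.0065 and let go, a latched key springs up to 0 and a free one stays latched. Force: 2 N starts a free key, then about 1 N per mm, 10 N fully home; a latched key gives only above about 6 N.
- bottle_full: full amber glass bottle, 68 mm diameter, 170 mm tall, standing beside the console; origin at the centre of its underside. Bystander.
- bottle_empty: empty clear glass bottle, 68 mm diameter, 170 mm tall, standing beside the console; origin at the centre of its underside. Bystander.
- screwcap_1: loose aluminium screw cap, 34 mm diameter, 15 mm high, lying on the console behind the key row; origin at the centre of its underside. Bystander.
- screwcap_2: loose aluminium screw cap, 34 mm diameter, 15 mm high, lying on the console beyond the left end of the key row; origin at the centre of its underside. Bystander.
- funnel: steel funnel standing on its 24 mm spout, mouth 84 mm, 70 mm tall, on the table behind the console; origin at the centre of its underside. Bystander.
- cap_jar: white plastic jar, 70 mm diameter, 75 mm tall, on the table behind the console; origin at the centre of its underside. Bystander.
- clamp: white plastic clamp block with a wing screw, 45 x 35 x 30 mm, on the table behind the console; origin at the centre of its underside. Bystander.

How it is judged:
By the outcome, as a careful person would: the job done as asked, in the order asked, and still so for the second after the job is handed in, with the robot touching nothing.
It also fails if it takes over 46 s, if anything falls off the work surface, if the arm or the gripper's body presses on something with over 40 N, if the wrist force passes 120 N, or if a joint passes its speed limit or range.

## Robot

A 7-joint arm with a two-finger parallel gripper is mounted at the origin on the work surface. World frame = base frame: x ahead of the robot, y to its left, z up, the work surface at z = 0. Lengths are in mm, angles in rad, forces in N, time in s.
With the tool pointing down it reaches from about 400 to 900 mm from the base axis. Payload 5.5 kg.
Tool frame: the origin (TCP) lies at the very end of the fingers, on their centre line; the grasp point (between the pads) lies 19 mm behind it; z points along the fingers, y is the direction in which the jaws open and shut (so a half turn about z gives the same grasp; the last joint's range is limited). The gripper opens to 85 mm and grips with 20 to 120 N. Pads are 22 mm wide; open, the fingers measure 114 mm over their backs; the gripper's body (76 mm by 85 mm) begins 54 mm behind the grasp point. The pads swing forward as they close: fully open they stand 13 mm farther back than shut.
Start: joints at [-0.855, 0.501, -0.427, 1.55, 0.221, 1.138, -0.21], TCP at [284.33, 584.514, 231.31] pointing down, gripper open.
Joint ranges: [-2.88, 2.88], [-0.31, 2.03], [-1.54, 1.56], [0.2, 2.42], [-1.41, 4.55], [0.19, 2.02], [-2.57, 2.57]. Speed limits (rad/s): [2.57, 2.57, 3.14, 3.14, 3.14, 3.14, 3.14].

## Interface

Orientations are given as a rotation vector (axis times angle).
In Python, from cell import bot gives the robot as it stands. The module is installed in compiled form; this text tells all that it offers.
- The arm moves only by the tool move_arm, never from a script. Its argument "series" is a list of rows, each a list of 6 numbers: the shift along the tool's x, y, z each as a share of 0.3 m, from -1 to 1, then the turn, a rotation vector about the tool's x, y, z each as a share of 180 degrees, from -1 to 1. In form: [[tx, ty, tz, rx, ry, rz], ...]. A call has 1 to 12 rows; each row is the pose to reach, as a shift and turn from the pose commanded when the call began, along the tool's axes at that moment, turning the shorter way round; what a row does not reach only later rows make up. A row lasts 1/10 s, in which the tool goes at most 50 mm and 8.59 degrees, less where a joint would pass 70% of its speed; a pose out of reach is approached as far as the arm can. A call with a number of a shift or a turn outside -1 to 1 is refused whole. A call with a gripper value outside its range is refused whole. "jaw" is the opening, from 0 (shut) to 1 (fully open), set as the call begins (left out, the last holds). The fingers move at their own pace and stop on an object; "force" is the grip in N (left out, the last holds). Time passes only in rows, so rows that repeat a pose let the fingers close. It gives the time, the measured TCP pose, the force and the opening at its end, in the units of the state.
- bot.observe(): the state, without advancing time (a new reading comes with each control period).
- bot.capture(name): name is "scene" or "top" or "wrist"; returns (picture, depth): 420x560x3 uint8, red, green, blue; 420x560 float32, mm along the optical axis (not along the pixel's ray), 0 where there is no reading.
- bot.calibration(name): a dict with "K" (3x3 intrinsics, pixels), "extrinsics" (4x4, takes a point from world to camera coordinates); the wrist camera has in their place "tool_from_camera" (4x4, takes a point from camera to tool coordinates, whose origin is the TCP and whose axes are the flange's). Camera axes: x right, y down, z forward; pixel columns grow to the right and rows downward; lengths in mm; the calibration is good to about 2 mm. A picture is of the moment at which its call begins: read the wrist's pose just before it. calibration takes no time and is no camera call.
- bot.close_job(): hands the job in, once; it reports no verdict.
The state is a dict: "time_s": time; "qpos": joint angles; "joint_vel": joint speeds; "tau": joint torques, N m; "tcp_pos": TCP position; "orientation": TCP orientation; "wrist_force": force on the tool from outside, world axes, zero at the start; "ft_torque": the same for the moment, N m; "grip_width": finger opening in mm.
Only numpy, scipy, OpenCV 4.12 (cv2) and the standard library are available. Lean on these libraries where they do the work, as an engineer would, in place of code of your own. Each camera call takes 0.05 s, during which the arm holds its last target.

## Working session

There is one attempt and no reset: what is moved stays moved. The work goes in short steps, Python scripts to look and compute and a tool call to move; the robot and the scene stay as the last step left them, time stands still between calls to the robot, and variables do not carry over. Pictures are saved under pics/ and viewed, and the job is handed in when it is done.

Besides the shell and the picture viewer there is one more tool, called after "Call:" as name(argument=value, ...), one argument or row to a line, values as JSON. move_arm: Moves the arm, as the interface text tells. Shift numbers are shares of 0.3 m and turn numbers shares of 180 degrees, none past 1 either way. Its arguments: {"type":"object","properties":{"series":{"type":"array"},"jaw":{"type":"number"},"force":{"type":"number"}},"required":["series"]}

```bash
mkdir -p pics; python3 - <<'E'
from cell import bot
import cv2,numpy as np
s=bot.observe(); print(s)
for n in ["scene","top"]:
    p,d=bot.capture(n); cv2.imwrite(f"pics/{n}0.png",p[:,:,::-1]); np.save(f"pics/{n}0.npy",d); np.save(f"pics/{n}0rgb.npy",p)
    c=bot.calibration(n); print(n,c)
print(bot.calibration("wrist"))
E
```

```text
{'time_s': 0.0, 'qpos': array([-0.85479327,  0.50187013, -0.42678554,  1.55143905,  0.22080495,
        1.13831551, -0.21028808]), 'joint_vel': array([ 3.12054495e-04,  1.43850645e-03, -4.31755337e-04, -2.89923615e-04,
        4.84784132e-05,  9.18670779e-04, -1.87768372e-03]), 'tau': array([ 4.09423310e-04, -5.69539332e+01, -5.81560314e+00, -2.80929118e+01,
        1.06787132e-02,  1.24210602e-02,  5.97173084e-06]), 'tcp_pos': array([284.10789137, 583.84842449, 230.24944331]), 'orientation': array([-7.04992734e-01, -3.06094975e+00,  2.99738100e-03]), 'wrist_force': array([-0.17581604,  0.62945557,  0.17910609]), 'ft_torque': array([ 0.05928465, -0.00407187, -0.04833707]), 'grip_width': 85.35734859781803}
scene {'K': array([[546.24335317,   0.        , 282.3579346 ],
       [  0.        , 546.24335317, 215.08150877],
       [  0.        ,   0.        ,   1.        ]]), 'extrinsics': array([[ 6.77686353e-01,  7.35282947e-01, -1.00096924e-02,
        -4.63425085e+02],
       [ 5.71079894e-01, -5.34823634e-01, -6.22761139e-01,
        -2.81858250e+02],
       [-4.63259066e-01,  4.163203
[... 481 characters left out ...]
+02],
       [ 1.86565890e-01, -6.00648187e-03, -9.82424089e-01,
         9.35264070e+02],
       [ 0.00000000e+00,  0.00000000e+00,  0.00000000e+00,
         1.00000000e+00]])}
{'K': array([[341.9427573 ,   0.        , 276.58001158],
       [  0.        , 341.9427573 , 208.58221423],
       [  0.        ,   0.        ,   1.        ]]), 'tool_from_camera': array([[-1.18061015e-03, -9.62845423e-01, -2.70050545e-01,
         6.77193577e+01],
       [ 9.99999268e-01, -1.20786479e-03, -6.52551871e-05,
         4.77947071e-01],
       [-2.63353886e-04, -2.70050424e-01,  9.62846145e-01,
        -1.42389026e+02],
       [ 0.00000000e+00,  0.00000000e+00,  0.00000000e+00,
         1.00000000e+00]])}
```

View pics/scene0.png

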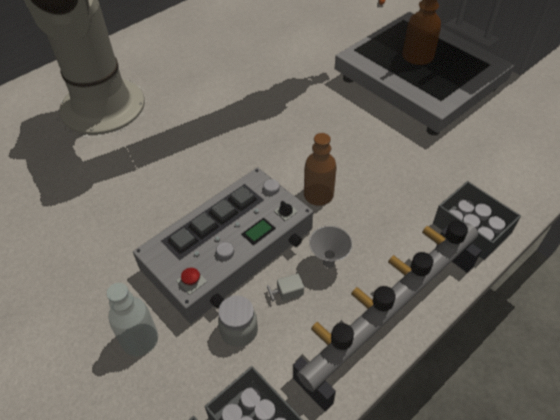

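View pics/top0.png

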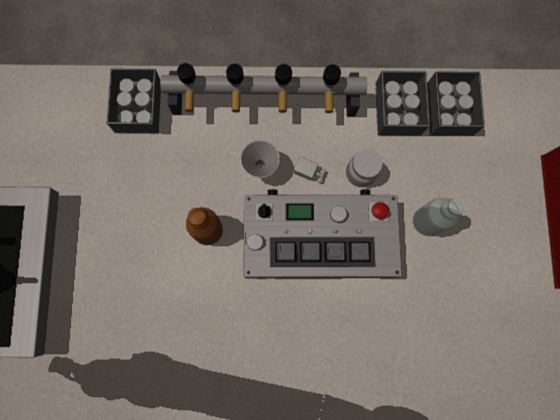

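The top view shows four dark grey keys in a row at about (286,251), (311,251), (336,251) and (360,251). The red stop is at (380,211), and one cap is at (255,242), just left of the row. Next I'll measure them.

```bash
cat > h.py <<'E'
import numpy as np
def ray(c,u,v,z):
    K=c["K"];E=c["extrinsics"];R=E[:3,:3];t=E[:3,3]
    o=-R.T@t; d=R.T@np.linalg.inv(K)@np.array([u,v,1.])
    return o+d*(z-o[2])/d[2]
E
python3 - <<'E'
from cell import bot
import cv2,numpy as np
from h import ray
c=bot.calibration("top")
p=np.load("pics/top0rgb.npy"); d=np.load("pics/top0.npy")
crop=p[185:290,235:410]; cv2.imwrite("pics/crop0.png",cv2.resize(crop,None,fx=4,fy=4,interpolation=cv2.INTER_CUBIC)[:,:,::-1])
g=cv2.cvtColor(p,cv2.COLOR_RGB2GRAY)
E=c["extrinsics"];R=E[:3,:3];t=E[:3,3]
def pt(u,v):
    z=d[v,u]; return R.T@(np.linalg.inv(c["K"])@np.array([u,v,1.])*z-t)
for u in (286,311,336,360):
    print(u,ray(c,u,251,88).round(1),pt(u,251).round(1))
m=((g<58)*255).astype(np.uint8); m[:230]=0;m[275:]=0;m[:,:262]=0;m[:,385:]=0
cs,_=cv2.findContours(m,cv2.RETR_CCOMP,cv2.CHAIN_APPROX_NONE)
for k in cs:
    if cv2.contourArea(k)>80: r=cv2.minAreaRect(k);print(cv2.contourArea(k),r,ray(c,*r[0],70).round(1))
h=p.astype(int); m=((h[:,:,0]>120)&(h[:,:,1]<60)); m[:,420:]=0; v,u=np.nonzero(m); print("stop",u.mean(),v.mean(),ray(c,u.mean(),v.mean(),93).round(1))
# console top by depth heights
vv,uu=np.mgrid[0:420,0:560]; P=np.stack([(uu-c["K"][0,2])/c["K"][0,0]*d,(vv-c["K"][1,2])/c["K"][1,1]*d,d],-1)
W=(P-t)@R
m=((W[:,:,2]>62)&(W[:,:,2]<100)&(d>0)).astype(np.uint8); m[:185]=0;m[290:]=0;m[:,:236]=0;m[:,408:]=0
m=cv2.morphologyEx(m,cv2.MORPH_OPEN,np.ones((15,15)))
cs,_=cv2.findContours(m,cv2.RETR_EXTERNAL,cv2.CHAIN_APPROX_NONE);k=max(cs,key=cv2.contourArea)
b=cv2.boxPoints(cv2.minAreaRect(k)); print([ray(c,*q,70).round(1) for q in b])
np.save("pics/W.npy",W)
for u in (286,311,336,360): print(np.median(W[247:255,u-4:u+5,2]).round(2))
E
```

```text
286 [537.7  23.4  88. ] [537.3  23.5  91.5]
311 [538.  -26.6  88. ] [537.9 -26.5  88.8]
336 [538.3 -76.6  88. ] [538.  -76.2  90.6]
360 [ 538.5 -124.6   88. ] [ 538.9 -125.3   84.5]
2854.5 ((322.0, 252.0), (28.0, 104.0), 90.0) [538.1 -50.7  70. ]
296.5 ((360.0, 251.0), (18.0, 18.0), 90.0) [ 540.6 -128.2   70. ]
311.0 ((335.0, 251.0), (18.0, 18.0), 90.0) [540.3 -77.2  70. ]
314.5 ((310.0, 251.0), (18.0, 18.0), 90.0) [540.  -26.3  70. ]
313.5 ((285.0, 251.0), (18.0, 18.0), 0.0) [539.7  24.6  70. ]
stop 376.95061728395063 210.22222222222223 [ 620.9 -160.5   93. ]
[array([658.1, 109.7,  70. ]), array([ 660.2, -213.3,   70. ]), array([ 490.4, -205.4,   70. ]), array([488.7, 107.3,  70. ])]
89.12
89.22
89.28
85.16
```

View pics/crop0.png

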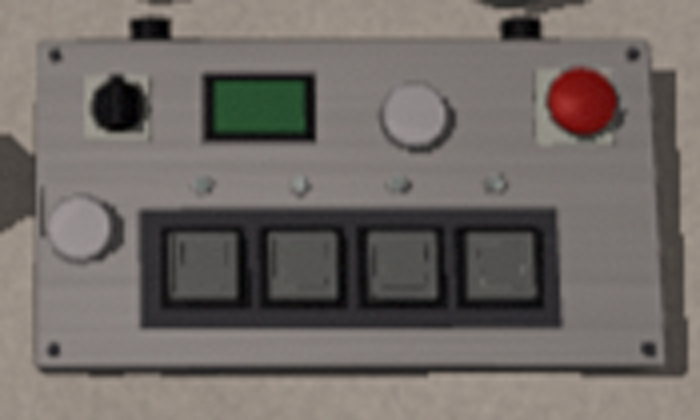

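The rows line up, with a pitch of 50 mm. The keys are at x≈538, y≈24, -26, -76, -126, and the console centre from its box is about (574,-50), so yaw is about 0. Depth already suggests the rightmost key is low (85 against 89). Now I'll move over, square the tool and shut the jaws.

Call:
move_arm(
  series=[
    [-0.789,-0.655,0,0,0,-0.144],
    [-0.789,-0.655,0,0,0,-0.144],
    [-0.789,-0.655,0,0,0,-0.144],
    [-0.789,-0.655,0,0,0,-0.144],
    [-0.789,-0.655,0,0,0,-0.144],
    [-0.789,-0.655,0,0,0,-0.144],
    [-0.789,-0.655,0,0,0,-0.144],
    [-0.789,-0.655,0,0,0,-0.144],
    [-0.789,-0.655,0,0,0,-0.144],
    [-0.789,-0.655,0,0,0,-0.144],
  ],
  jaw=0,
  force=60,
)

```text
time_s: 1.1
tcp_pos: [410.0, 306.4, 231.3]
orientation: [0.005, -3.141, -0.002]
wrist_force: [-0.4, 0.9, -0.0]
grip_width: -0.2
```

Call:
move_arm(
  series=[
    [-0.427,-0.941,0,0,0,0],
    [-0.427,-0.941,0,0,0,0],
    [-0.427,-0.941,0,0,0,0],
    [-0.427,-0.941,0,0,0,0],
    [-0.427,-0.941,0,0,0,0],
    [-0.427,-0.941,0,0,0,0],
    [-0.427,-0.941,0,0,0,0],
    [-0.427,-0.941,0.2,0,0,0],
    [-0.427,-0.941,0.3,0,0,0],
    [-0.427,-0.941,0.3,0,0,0],
    [-0.427,-0.941,0.3,0,0,0],
  ],
)

```text
time_s: 2.2
tcp_pos: [538.9, 23.9, 141.2]
orientation: [0.004, -3.14, -0.001]
wrist_force: [0.9, -0.6, 0.9]
grip_width: -0.0
```

```bash
python3 - <<'E'
from cell import bot
import cv2,numpy as np
s=bot.observe(); print(s['time_s'],s['tcp_pos'],s['orientation'],s['wrist_force'],s['grip_width'])
for n in ("top","wrist"):
    p,d=bot.capture(n); cv2.imwrite(f"pics/{n}1.png",p[:,:,::-1])
E
```

```text
2.2 [538.90410536  23.89931571 141.24854179] [ 3.92007875e-03 -3.13973856e+00 -1.28935135e-03] [ 0.92217145 -0.57439057  0.88400232] -0.018554587864001378
```

View pics/wrist1.png

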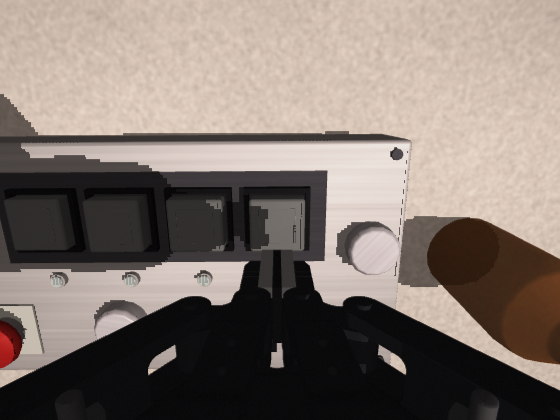

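View pics/top1.png

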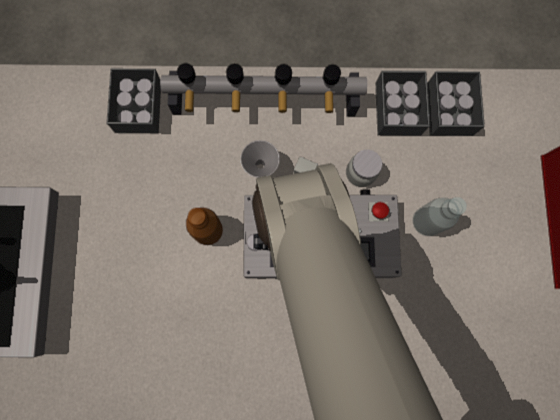

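The wrist view shows the fingertips centred on the first key (columns 248-305, rows 195-250). I'll verify the fore-aft offset with a ray.

```bash
python3 - <<'E'
from cell import bot
import numpy as np
from scipy.spatial.transform import Rotation as Ro
c=bot.calibration("wrist");T=c["tool_from_camera"]
s=bot.observe();R=Ro.from_rotvec(s['orientation']).as_matrix()
o=s['tcp_pos']+R@T[:3,3]
def r(u,v,z):
    d=R@T[:3,:3]@np.linalg.inv(c["K"])@np.array([u,v,1.]); return (o+d*(z-o[2])/d[2]).round(1)
for q in [(277,222),(248,222),(305,222),(277,196),(277,250)]: print(q,r(*q,88))
print([r(*q,76) for q in [(243,187),(311,187),(311,250)]])
E
```

```text
(277, 222) [537.6  23.8  88. ]
(248, 222) [537.6   6.1  88. ]
(305, 222) [537.6  40.8  88. ]
(277, 196) [521.3  23.7  88. ]
(277, 250) [555.9  23.8  88. ]
[array([518.5,   2.5,  76. ]), array([518.5,  45.1,  76. ]), array([560.9,  46.2,  76. ])]
```

Both views agree on (538, 24). I'll lower to just above key 1 and take a force baseline.

Call:
move_arm(
  series=[
    [0,0,0.08,0,0,0],
    [0,0,0.15,0,0,0],
    [0,0,0.163,0,0,0],
    [0,0,0.163,0,0,0],
    [0,0,0.163,0,0,0],
    [0,0,0.163,0,0,0],
  ],
)

```text
time_s: 2.9
tcp_pos: [540.5, 22.1, 94.0]
orientation: [0.001, 3.139, 0.0]
wrist_force: [-0.4, -0.4, 1.2]
grip_width: 0.0
```

Call:
move_arm(
  series=[
    [0,0,0.0067,0,0,0],
    [0,0,0.01,0,0,0],
    [0,0,0.01,0,0,0],
  ],
)

```text
time_s: 3.2
tcp_pos: [539.2, 21.9, 89.4]
orientation: [-0.001, -3.141, 0.0]
wrist_force: [-0.9, 0.0, 0.1]
grip_width: -0.3
```

Call:
move_arm(
  series=[
    [0,0,0.0033,0,0,0],
    [0,0,0.0033,0,0,0],
    [0,0,0.0033,0,0,0],
  ],
)

```text
time_s: 3.5
tcp_pos: [539.1, 22.0, 88.3]
orientation: [-0.001, -3.141, -0.0]
wrist_force: [-0.2, 0.1, -0.3]
grip_width: 0.2
```

Call:
move_arm(
  series=[
    [0,0,0.0033,0,0,0],
    [0,0,0.0033,0,0,0],
    [0,0,0.0033,0,0,0],
  ],
)

```text
time_s: 3.8
tcp_pos: [539.3, 21.9, 87.5]
orientation: [0.001, 3.142, 0.0]
wrist_force: [-1.3, 0.6, 2.3]
grip_width: -0.1
```

Call:
move_arm(
  series=[
    [0,0,0.0033,0,0,0],
    [0,0,0.0033,0,0,0],
    [0,0,0.0033,0,0,0],
  ],
)

```text
time_s: 4.1
tcp_pos: [539.3, 22.0, 86.6]
orientation: [0.001, 3.141, 0.0]
wrist_force: [-1.5, 0.1, 4.8]
grip_width: -0.1
```

Key 1 is free: it made contact at about 88 and yielded softly, reading 4.8 N at 1.4 mm down. Lifting and moving to key 2.

Call:
move_arm(
  series=[
    [0,0,-0.06,0,0,0],
    [0,0,-0.06,0,0,0],
    [0.003,-0.08,-0.06,0,0,0],
    [0.003,-0.16,-0.06,0,0,0],
    [0.003,-0.16,-0.06,0,0,0],
    [0.003,-0.16,-0.015,0,0,0],
    [0.003,-0.16,-0.012,0,0,0],
    [0.003,-0.16,-0.012,0,0,0],
    [0.003,-0.16,-0.012,0,0,0],
  ],
)

```text
time_s: 5.0
tcp_pos: [538.1, -25.0, 89.6]
orientation: [0.002, -3.141, -0.001]
wrist_force: [0.7, -1.0, 0.0]
grip_width: 0.0
```

Call:
move_arm(
  series=[
    [0,0,0.0033,0,0,0],
    [0,0,0.0067,0,0,0],
    [0,0,0.0067,0,0,0],
    [0,0,0.0067,0,0,0],
  ],
)

```text
time_s: 5.4
tcp_pos: [538.4, -25.9, 88.2]
orientation: [0.0, 3.141, 0.0]
wrist_force: [0.5, -0.1, 0.3]
grip_width: 0.1
```

Call:
move_arm(
  series=[
    [0,0,0.0033,0,0,0],
    [0,0,0.0033,0,0,0],
    [0,0,0.0033,0,0,0],
  ],
)

```text
time_s: 5.7
tcp_pos: [538.4, -26.0, 87.2]
orientation: [0.0, 3.141, 0.0]
wrist_force: [-0.6, 1.6, 2.9]
grip_width: 0.0
```

Call:
move_arm(
  series=[
    [0,0,0.0027,0,0,0],
    [0,0,0.0027,0,0,0],
    [0,0,0.0027,0,0,0],
  ],
)

```text
time_s: 6.0
tcp_pos: [538.4, -26.0, 86.3]
orientation: [0.0, 3.141, 0.0]
wrist_force: [-0.3, 1.0, 4.6]
grip_width: -0.1
```

Key 2 is free as well. On to key 3.

Call:
move_arm(
  series=[
    [0,0,-0.06,0,0,0],
    [0,0,-0.06,0,0,0],
    [0,-0.08,-0.06,0,0,0],
    [0,-0.167,-0.06,0,0,0],
    [0,-0.167,-0.06,0,0,0],
    [0,-0.167,-0.015,0,0,0],
    [0,-0.167,-0.012,0,0,0],
    [0,-0.167,-0.012,0,0,0],
    [0,-0.167,-0.012,0,0,0],
  ],
)

```text
time_s: 6.9
tcp_pos: [538.0, -75.1, 89.4]
orientation: [0.002, -3.141, -0.001]
wrist_force: [0.2, -0.2, 0.8]
grip_width: 0.2
```

Call:
move_arm(
  series=[
    [0,0,0.0033,0,0,0],
    [0,0,0.0067,0,0,0],
    [0,0,0.0067,0,0,0],
    [0,0,0.0067,0,0,0],
  ],
)

```text
time_s: 7.3
tcp_pos: [538.4, -75.7, 88.0]
orientation: [-0.0, 3.141, 0.001]
wrist_force: [0.9, 0.6, 1.7]
grip_width: 0.0
```

Call:
move_arm(
  series=[
    [0,0,0.0033,0,0,0],
    [0,0,0.0033,0,0,0],
    [0,0,0.0033,0,0,0],
  ],
)

```text
time_s: 7.6
tcp_pos: [538.5, -75.8, 87.0]
orientation: [0.0, 3.141, 0.001]
wrist_force: [-0.4, 2.0, 3.5]
grip_width: 0.1
```

Call:
move_arm(
  series=[
    [0,0,0.0023,0,0,0],
    [0,0,0.0023,0,0,0],
    [0,0,0.0023,0,0,0],
  ],
)

```text
time_s: 7.9
tcp_pos: [538.5, -75.8, 86.2]
orientation: [0.0, 3.141, 0.001]
wrist_force: [-0.1, 2.2, 4.0]
grip_width: 0.0
```

Key 3 is free. For key 4 I expect contact lower down, so I'll step carefully.

Call:
move_arm(
  series=[
    [0,0,-0.06,0,0,0],
    [0,0,-0.06,0,0,0],
    [0,-0.08,-0.06,0,0,0],
    [0,-0.168,-0.06,0,0,0],
    [0,-0.168,-0.06,0,0,0],
    [0,-0.168,-0.015,0,0,0],
    [0,-0.168,-0.012,0,0,0],
    [0,-0.168,-0.012,0,0,0],
    [0,-0.168,-0.012,0,0,0],
  ],
)

```text
time_s: 8.8
tcp_pos: [538.2, -125.6, 89.3]
orientation: [0.002, -3.141, -0.001]
wrist_force: [0.6, -0.1, 0.2]
grip_width: 0.2
```

Call:
move_arm(
  series=[
    [0,0,0.0033,0,0,0],
    [0,0,0.0067,0,0,0],
    [0,0,0.01,0,0,0],
    [0,0,0.01,0,0,0],
  ],
)

```text
time_s: 9.2
tcp_pos: [538.2, -126.6, 86.7]
orientation: [-0.0, -3.142, 0.0]
wrist_force: [-0.6, 0.7, -0.8]
grip_width: 0.2
```

Call:
move_arm(
  series=[
    [0,0,0.0033,0,0,0],
    [0,0,0.0033,0,0,0],
    [0,0,0.0033,0,0,0],
  ],
)

```text
time_s: 9.5
tcp_pos: [538.3, -126.6, 85.7]
orientation: [-0.001, -3.142, -0.0]
wrist_force: [-1.1, 0.6, 0.4]
grip_width: -0.0
```

Call:
move_arm(
  series=[
    [0,0,0.0033,0,0,0],
    [0,0,0.0033,0,0,0],
    [0,0,0.0033,0,0,0],
  ],
)

```text
time_s: 9.8
tcp_pos: [538.2, -126.6, 84.7]
orientation: [-0.001, -3.141, -0.0]
wrist_force: [0.3, 0.0, -0.2]
grip_width: -0.1
```

There's no force at 84.7, so key 4 is the low one. Next is a light touch on it.

Call:
move_arm(
  series=[
    [0,0,0.002,0,0,0],
    [0,0,0.002,0,0,0],
    [0,0,0.002,0,0,0],
  ],
)

```text
time_s: 10.1
tcp_pos: [538.3, -126.6, 84.2]
orientation: [0.001, 3.142, -0.0]
wrist_force: [0.3, -0.4, 2.1]
grip_width: 0.6
```

Call:
move_arm(
  series=[
    [0,0,0.0013,0,0,0],
    [0,0,0.0013,0,0,0],
    [0,0,0.0013,0,0,0],
  ],
)

```text
time_s: 10.4
tcp_pos: [538.3, -126.6, 84.1]
orientation: [0.001, 3.141, -0.0]
wrist_force: [-1.9, -0.9, 4.6]
grip_width: 0.0
```

Key 4 is hard at 84, with 4.6 N and no give, so it's latched. I'll lift off to finish the tap, then press it home.

Call:
move_arm(
  series=[
    [0,0,-0.02,0,0,0],
    [0,0,-0.04,0,0,0],
    [0,0,-0.04,0,0,0],
    [0,0,-0.04,0,0,0],
  ],
)

```text
time_s: 10.8
tcp_pos: [538.5, -126.7, 96.0]
orientation: [0.001, 3.141, -0.0]
wrist_force: [0.1, -0.8, 0.2]
grip_width: 0.1
```

Call:
move_arm(
  series=[
    [0,0,0.03,0,0,0],
    [0,0,0.038,0,0,0],
    [0,0,0.044,0,0,0],
    [0,0,0.05,0,0,0],
    [0,0,0.054,0,0,0],
    [0,0,0.054,0,0,0],
    [0,0,0.054,0,0,0],
  ],
)

```text
time_s: 11.5
tcp_pos: [537.8, -126.6, 80.1]
orientation: [-0.001, -3.141, 0.0]
wrist_force: [-4.0, 0.4, 10.7]
grip_width: 0.0
```

Call:
move_arm(
  series=[
    [0,0,0.0027,0,0,0],
    [0,0,0.0027,0,0,0],
  ],
)

```text
time_s: 11.7
tcp_pos: [537.9, -126.5, 80.0]
orientation: [-0.0, -3.141, 0.001]
wrist_force: [-5.5, 0.6, 17.2]
grip_width: 0.3
```

Call:
move_arm(
  series=[
    [0,0,-0.03,0,0,0],
    [0,0,-0.1,0,0,0],
    [0,0,-0.25,0,0,0],
    [0,0,-0.4,0,0,0],
    [0,0,-0.5,0,0,0],
    [0,0.1,-0.5,0,0,0],
    [0.15,0.3,-0.5,0,0,0],
    [0.3,0.6,-0.5,0,0,0],
    [0.4,0.8,-0.5,0,0,0],
    [0.45,1,-0.5,0,0,0],
    [0.45,1,-0.5,0,0,0],
    [0.45,1,-0.5,0,0,0],
  ],
)

```text
time_s: 12.9
tcp_pos: [403.3, 171.9, 228.6]
orientation: [0.001, 3.142, -0.0]
wrist_force: [1.2, 0.0, 0.2]
grip_width: 0.2
```

```bash
python3 - <<'E'
from cell import bot
import cv2,numpy as np
s=bot.observe(); print(s['time_s'],s['tcp_pos'],s['wrist_force'])
p,d=bot.capture("top"); cv2.imwrite("pics/top2.png",p[:,:,::-1])
c=bot.calibration("top");E=c["extrinsics"];R=E[:3,:3];t=E[:3,3]
vv,uu=np.mgrid[0:420,0:560]; P=np.stack([(uu-c["K"][0,2])/c["K"][0,0]*d,(vv-c["K"][1,2])/c["K"][1,1]*d,d],-1)
W=(P-t)@R
for u in (286,311,336,360): print(np.median(W[247:255,u-4:u+5,2]).round(2))
E
```

```text
12.9 [403.28733251 171.94597907 228.59057319] [1.18545841 0.04400097 0.18901719]
89.05
89.25
89.03
88.98
```

View pics/top2.png

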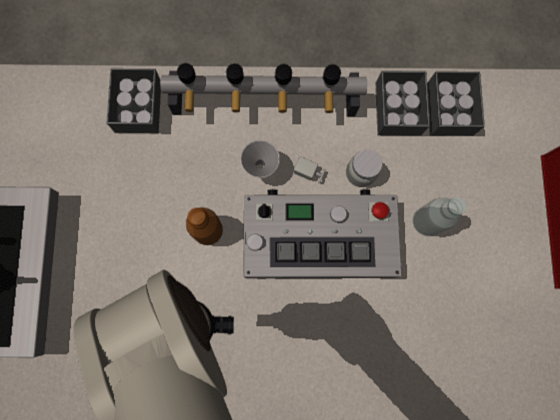

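All four keys (columns 286-360, row 251) now read about 89 mm. The bottles, caps and stop are where they were, and the arm is clear. Handing in.

```bash
python3 -c "
from cell import bot
print(bot.close_job())"
```

```text
the job is handed in; nothing more can be done
None
```

The job is done and handed in at about 13 s: the latched key was the rightmost one, and it now stands free with the other three.

- **Tapping:** I tapped the keys from left to right with shut fingertips. The first three gave softly from 88 mm, at about 4–5 N and under 2 mm down. The fourth met the fingers only at 84 mm and did not give at 4.6 N, so it was the latched one.
- **Pressing:** I lifted off the fourth key, pressed it fully home once (80.0 mm, about 17 N) and let go.
- **Last checks:** The final top view's depth reads 89.0, 89.2, 89.0 and 89.0 mm for the four keys. Before the press the rightmost read 85.2, and the camera reads about 1 mm high throughout. By eye, the stop button, bottles, caps and other things are unmoved. The arm is clear, with about 1 N on the wrist, which is its usual noise. No check failed or disagreed.

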